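# Unhook the straight-handled meat pounder from its keyhole rack

### The job

Two meat pounders hang in the keyhole slots of the small white-topped rack. Take the one with the tall straight handle: slide it along its slot to the wide round end, lift it up free of the rack there, and set it down gently, standing upright on its foot on a clear part of the chopping board, whole foot on the board. Leave the one with the ball-shaped handle hanging where it is.

Things in the scene. Friction and masses are not known exactly. Their poses are not given: they have to be found in the camera images.
- pounder: Wood and steel hand tool, 0.35 kg, 140 mm high. Origin: centre of foot's underside, z up the axis. Heights above it: steel foot disc (44 mm diameter) 0-20; neck (14 diameter) 20-48; wooden shoulder disc (40 diameter) 48-56; straight round handle (28 diameter) 56-140. Starts hanging in one slot, shoulder on the sheet, origin 52 mm above the worktop. Foot and shoulder pass only the wide end; unheld there it drops.
- ball_pounder: The other pounder, 0.32 kg, 122 mm high: same foot, neck and shoulder (origin and z likewise), but on the shoulder a short stem (20 mm diameter) that ends in a ball, 44 mm in diameter, centred 100 mm above the origin. It hangs in the other slot and stays there.
- rack: Fixed rack: white sheet (150 mm in x, 184 in y, 10 thick, top 100 above worktop) on two wooden cheeks. Origin: centre of underside, z up. Two keyhole slots along x, at y = +50 and -50 mm: round wide end (62 diameter) centred at x = -32 mm, the robot's side; from it a narrow part (24 wide) to its closed end at x = +50. Tools hang at about x = +33; which is in which slot varies.
- chopping_board: Wooden chopping board fixed on the worktop, 240 mm along its x, 340 mm along its y, 21 mm thick; origin: centre of its underside, z up; its +y end points away from the robot. A lime and a garlic bulb lie near that far end (y about +125 mm); its middle is clear.
Not all that is in view belongs to the job. Leave any orange or yellow look-alike of the pounder alone.

How it is judged:
By the outcome, as a careful person would: the job done as asked, in the order asked, and still so for the second after the job is handed in, with the robot touching nothing.
It also fails if it takes over 40 s, if anything falls off the work surface, if the arm or the gripper's body presses on something with over 40 N, if the wrist force passes 120 N, or if a joint passes its speed limit or range.

### The arm

A 7-joint arm with a two-finger parallel gripper is mounted at the origin on a cart in front of the work surface, level with it; the furniture and walls round the work are solid. World frame = base frame: x ahead of the robot, y to its left, z up, the work surface at z = 0. Lengths are in m, angles in rad, forces in N, time in s.
With the tool pointing down it reaches from about 0.425 to 0.95 m from the base axis. Payload 4.7 kg.
Tool frame: the origin (TCP) lies on the mounting face of the last link; the fingertips stand 173 mm ahead of it and the grasp point (between the pads) lies 155 mm ahead of it; z points along the fingers, y is the line along which they close (so a half turn about z gives the same grasp; the last joint's range is limited). The gripper opens to 85 mm and grips with 20 to 120 N. Pads are 22 mm wide; open, the fingers measure 114 mm over their backs; the gripper's body (76 mm by 85 mm) begins 54 mm behind the grasp point. The pads swing forward as they close: fully open they stand 13 mm farther back than shut.
Start: joints at [1.138, 0.469, -0.049, 1.532, 0.024, 1.141, -0.082], TCP at [0.265, -0.621, 0.405] pointing down, gripper open.
Joint ranges: [-2.59, 2.59], [-0.33, 1.99], [-1.39, 1.29], [0.1, 2.45], [-1.04, 4.18], [0.21, 1.99], [-2.66, 2.66]. Speed limits (rad/s): [2.57, 2.57, 3.14, 3.14, 3.14, 3.14, 3.14].

### API

Orientations are given as a unit quaternion [w, x, y, z].
In Python, from station import bot, eoat, planner, monitor, viewer, workorder gives the robot as it stands. Calls block until the motion is done:
- bot.move_to(position, orientation): joint-space move of the TCP to a pose.
- bot.line_to(position, rotation=None, feed=0.15, stop_force=None): straight line of the TCP; rotation=None keeps the orientation; feed is the mean speed in m/s. With stop_force (N) it stops when the force on the tool has changed by that much, and returns True; else False.
- bot.movej(angles): joint-space move.
- eoat.move_gripper(opening): finger opening in m; the grip force is fixed at half the most; returns when the fingers have stopped.
- bot.dwell(seconds).
- planner.ik(position, orientation): joint angles nearest the present ones, or None.
- monitor.sense(): the state.
- viewer.grab_frame(name): name is "scene" or "top" or "wrist"; returns the picture (420x560x3 uint8, red, green, blue); there is no depth.
- viewer.calibration(name): a dict with "camera_matrix" (3x3 intrinsics, pixels), "world_from_camera" (4x4, takes a point from camera to world coordinates); the wrist camera has in their place "T_tool_cam" (4x4, takes a point from camera to tool coordinates, whose origin is the TCP and whose axes are the flange's). Camera axes: x right, y up, looking along -z (the intrinsics and any distortion apply to the point x, -y, -z); pixel columns grow to the right and rows downward; lengths in m; the calibration is good to about 2 mm. A picture is of the moment at which its call begins: read the wrist's pose just before it. calibration takes no time and is no camera call.
A pose or a line that the arm cannot do raises bot.PlanningError and nothing moves.
- workorder.hand_in(): hands the job in; it is judged then, once.
The state is a dict: "clock": time; "joint_pos": joint angles; "joint_velocities": joint speeds; "joint_efforts": joint torques, N m; "position": TCP position; "ee_rot": TCP orientation; "contact_force": force on the tool from outside, world axes, zero at the start; "wrist_torque": the same for the moment, N m; "width": finger opening in m; "grip_force": force on a finger pad.
Only numpy, scipy, OpenCV 4.12 (cv2) and the standard library are available. Lean on these libraries where they do the work, as an engineer would, in place of code of your own. Each camera call takes 0.05 s, during which the arm holds its last target. There are 200 camera calls.

## Working session

There is one attempt and no reset: what is moved stays moved. The work goes in short steps, each a Python script; the robot and the scene stay as the last script left them, time stands still between calls to the robot, and variables do not carry over. Pictures are saved under pics/ and viewed, at most 10 in all, crops included, and the job is handed in when it is done.

```bash
mkdir -p pics
python3 - <<'E'
from station import bot, eoat, planner, monitor, viewer, workorder
import cv2, numpy as np
np.set_printoptions(precision=4,suppress=True)
for n in ("scene","top"):
    f=viewer.grab_frame(n); cv2.imwrite(f"pics/{n}0.png",f[:,:,::-1]); print(n,viewer.calibration(n))
print(viewer.calibration("wrist")); print(monitor.sense())
E
```

```text
scene {'camera_matrix': array([[450.4366,   0.    , 277.5789],
       [  0.    , 450.4366, 208.1272],
       [  0.    ,   0.    ,   1.    ]]), 'world_from_camera': array([[-0.9081,  0.3193, -0.2708,  0.2567],
       [-0.4184, -0.7162,  0.5586,  0.4935],
       [-0.0156,  0.6206,  0.784 ,  0.7362],
       [ 0.    ,  0.    ,  0.    ,  1.    ]])}
top {'camera_matrix': array([[448.4423,   0.    , 288.5573],
       [  0.    , 448.4423, 213.6317],
       [  0.    ,   0.    ,   1.    ]]), 'world_from_camera': array([[ 0.0076,  0.9969, -0.0781,  0.4326],
       [-0.9997,  0.0059, -0.0227,  0.0073],
       [-0.0222,  0.0783,  0.9967,  0.9118],
       [ 0.    ,  0.    ,  0.    ,  1.    ]])}
{'camera_matrix': array([[321.4347,   0.    , 277.0766],
       [  0.    , 321.4347, 199.7872],
       [  0.    ,   0.    ,   1.    ]]), 'T_tool_cam': array([[ 0.0004,  0.9463,  0.3233,  0.083 ],
       [ 1.    , -0.0004,  0.    , -0.    ],
       [ 0.0001,  0.3233, -0.9463,  0.0301],
       [ 0.    ,  0.    ,  0.    ,  1.    ]])}
{'clock': 0.1, 'joint_pos': array([ 1.1381,  0.4694, -0.0486,  1.5336,  0.0241,  1.141 , -0.0823]), 'joint_velocities': array([ 0.0005, -0.0016, -0.0008, -0.003 ,  0.0017, -0.0012,  0.0002]), 'joint_efforts': array([  0.0001, -51.1515,  -0.0472, -23.8391,   0.0108,   0.0044,
         0.    ]), 'position': array([ 0.2652, -0.6205,  0.4038]), 'ee_rot': array([-0.0009,  0.9797,  0.2006, -0.0002]), 'contact_force': array([0.9492, 0.2095, 0.8152]), 'wrist_torque': array([ 0.006 ,  0.0131, -0.0117]), 'grip_force': 0.0, 'width': 0.08543198772699317}
```

View pics/scene0.png

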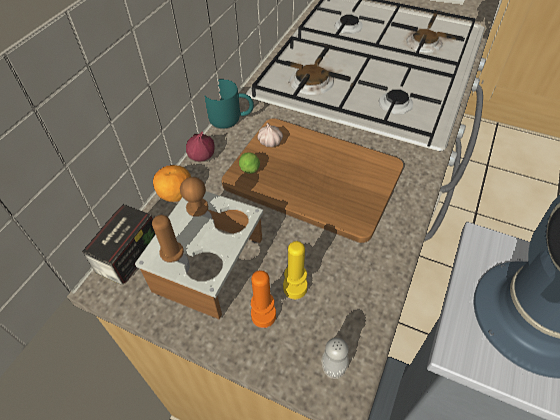

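View pics/top0.png

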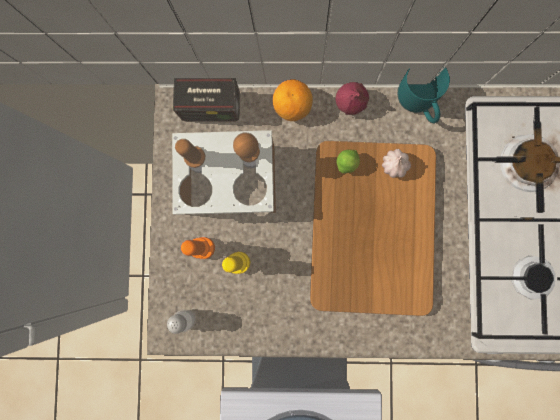

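The scene view shows the tall pounder at about (165,240), in the slot farther left of the robot. The ball pounder is at (193,190), the board at (315,178), and the orange and yellow look-alikes stand in front of the rack. The top view shows the tall handle's top at (183,147), the ball at (246,147), the rack at rows 131–213 and columns 172–273, and the board at (375,228).

```bash
cat > h.py <<'E'
from station import bot, eoat, planner, monitor, viewer, workorder
import cv2, numpy as np
np.set_printoptions(precision=4,suppress=True)
def cal(n):
    c=viewer.calibration(n); return c["camera_matrix"],c["world_from_camera"]
def rays(K,T,px):
    px=np.atleast_2d(px).astype(float)
    d=np.c_[(px[:,0]-K[0,2])/K[0,0],-(px[:,1]-K[1,2])/K[1,1],-np.ones(len(px))]
    return T[:3,3],d@T[:3,:3].T
def onplane(K,T,px,z):
    o,d=rays(K,T,px); return o+d*((z-o[2])/d[:,2])[:,None]
def biggest(m):
    return max(cv2.findContours(m.astype(np.uint8)*255,cv2.RETR_EXTERNAL,cv2.CHAIN_APPROX_NONE)[0],key=cv2.contourArea)
E
python3 - <<'E'
from h import *
im=cv2.imread("pics/top0.png"); hsv=cv2.cvtColor(im,cv2.COLOR_BGR2HSV); H,S,V=cv2.split(hsv)
print(hsv[135,215],hsv[205,222],hsv[250,370],hsv[147,183],hsv[147,246],hsv[155,192],hsv[240,280],hsv[112,200])
K,T=cal("top")
def rect(m,z,roi):
    r=np.zeros_like(m); y0,y1,x0,x1=roi; r[y0:y1,x0:x1]=m[y0:y1,x0:x1]
    c=cv2.convexHull(biggest(r))[:,0]; P=onplane(K,T,c,z)[:,:2]
    print(cv2.boundingRect(c), cv2.minAreaRect((P*1000).astype(np.float32)), cv2.boxPoints(cv2.minAreaRect((P*1000).astype(np.float32))))
rect((S<40)&(V>150),.1,(120,225,160,285))
rect((H<18)&(S>90)&(V>90),.021,(135,330,300,445))
print(onplane(K,T,[[183,147]],.192),onplane(K,T,[[246,147]],.152))
big=cv2.resize(im[120:225,160:285],None,fx=6,fy=5.7,interpolation=cv2.INTER_CUBIC)
s=cv2.imread("pics/scene0.png")[165:320,130:280]
cv2.imwrite("pics/crop.png",cv2.resize(s,None,fx=3.8,fy=3.8,interpolation=cv2.INTER_CUBIC)); cv2.imwrite("pics/crop2.png",big)
E
```

```text
[ 24  18 214] [ 21  16 218] [ 15 149 157] [ 13 134 160] [ 14 128 145] [14 81 85] [ 17  52 156] [20 38 61]
(172, 130, 101, 85) ((572.7099609375, 149.03390502929688), (152.21978759765625, 184.4208984375), 1.8080123662948608) [[493.7286 238.7971]
 [499.5472  54.4681]
 [651.6913  59.2707]
 [645.8727 243.5998]]
(310, 141, 126, 175) ((478.2125244140625, -140.3519287109375), (240.37953186035156, 339.3427734375), 87.83063507080078) [[ 304.1131 -254.0329]
 [ 643.2127 -266.8782]
 [ 652.3119  -26.671 ]
 [ 313.2123  -13.8257]]
[[0.5974 0.1976 0.192 ]] [[0.6069 0.0989 0.152 ]]
```

View pics/crop2.png

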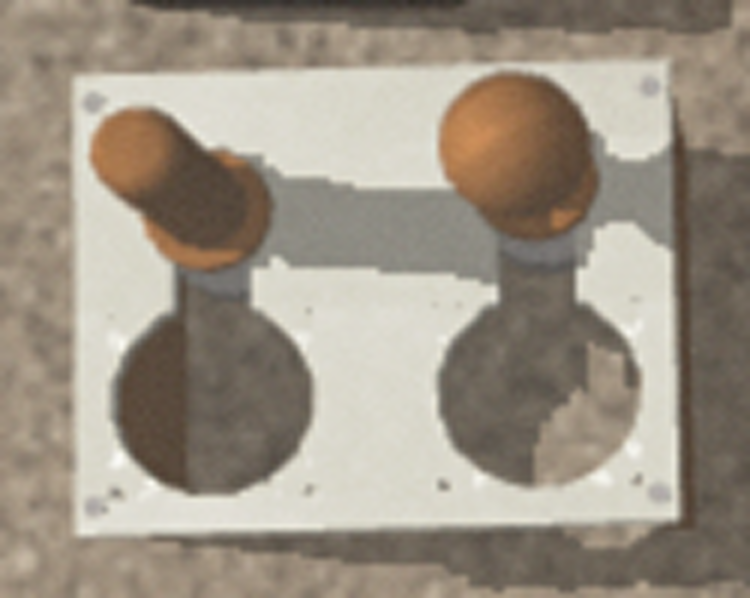

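```bash
cat >> h.py <<'E'
from scipy.spatial.transform import Rotation as R
def quat(yaw): # tool down, tool x axis at world angle yaw
    return np.array([0,np.cos(yaw/2),np.sin(yaw/2),0])
E
python3 - <<'E'
from h import *
K,T=cal("top")
c=lambda u,v:[160+u/6,120+v/5.7]
print("top",onplane(K,T,c(137,152),.192),"shoulder",onplane(K,T,c(208,208),.108),"hole",onplane(K,T,c(213,397),.1),"hole2",onplane(K,T,c(539,392),.1))
print("wall",onplane(K,T,[[200,86],[400,86]],0),"decoys",onplane(K,T,[[190,248],[231,265]],.14))
y0=np.deg2rad(1.8)
for n,yaw in (("cam+x",y0),("cam-x",y0+np.pi),("cam+y",y0+np.pi/2),("cam-y",y0-np.pi/2)):
    for p in ([.6,.2,.42],[.6,.2,.315],[.54,.2,.42],[.48,-.16,.30]):
        print(n,p,planner.ik(np.array(p),quat(yaw)))
E
```

```text
top [[0.598  0.1978 0.192 ]] shoulder [[0.5991 0.1979 0.108 ]] hole [[0.5393 0.1968 0.1   ]] hole2 [[0.5413 0.097  0.1   ]]
wall [[ 0.7713  0.2159  0.    ]
 [ 0.771  -0.2011  0.    ]] decoys [[0.4326 0.1945 0.14  ]
 [0.404  0.1231 0.14  ]]
cam+x [0.6, 0.2, 0.42] [ 0.1619  0.5015 -0.7902  1.5901  0.374   1.2077 -2.2406]
cam+x [0.6, 0.2, 0.315] [ 0.0392  0.5601 -0.6038  1.7042  0.3684  0.993  -2.2368]
cam+x [0.54, 0.2, 0.42] [ 0.206   0.413  -0.8383  1.7216  0.3321  1.156  -2.266 ]
cam+x [0.48, -0.16, 0.3] [ 0.4414  0.3345 -0.2459  2.0259  0.1124  0.7937 -1.4097]
cam-x [0.6, 0.2, 0.42] [ 0.3178  0.6119 -1.0783  1.5817  0.5554  1.2865  0.7571]
cam-x [0.6, 0.2, 0.315] [ 0.2301  0.6645 -0.9162  1.6933  0.5869  1.0829  0.732 ]
cam-x [0.54, 0.2, 0.42] [ 0.401   0.5544 -1.18    1.7126  0.5393  1.2464  0.6951]
cam-x [0.48, -0.16, 0.3] [ 0.8364  0.4215 -0.7445  2.0048  0.3764  0.8544  1.4856]
cam+y [0.6, 0.2, 0.42] [ 0.2268  0.5381 -0.9012  1.5865  0.44    1.2328 -0.7227]
cam+y [0.6, 0.2, 0.315] [ 0.2033  0.6447 -0.8684  1.6947  0.5518  1.0655 -0.8116]
cam+y [0.54, 0.2, 0.42] [ 0.3283  0.4852 -1.0378  1.7158  0.4456  1.2    -0.7942]
cam+y [0.48, -0.16, 0.3] [ 0.6596  0.3695 -0.5152  2.0139  0.2463  0.818   0.035 ]
cam-y [0.6, 0.2, 0.42] [ 0.3602  0.6623 -1.177   1.5796  0.6254  1.3255  2.2737]
cam-y [0.6, 0.2, 0.315] [ 0.356   0.8042 -1.1812  1.6867  0.7921  1.2112  2.15  ]
cam-y [0.54, 0.2, 0.42] [ 0.3975  0.5504 -1.1725  1.7128  0.5341  1.2436  2.2704]
cam-y [0.48, -0.16, 0.3] [-0.5902  0.5441  1.1185  2.0784 -0.6306  0.9102 -2.2249]
```

Run:
```python
from h import *
q=quat(np.deg2rad(1.6)+np.pi)
bot.move_to(np.array([.5985,.198,.43]),q); bot.dwell(.3)
s=monitor.sense(); f=viewer.grab_frame("wrist"); cv2.imwrite("pics/w1.png",f[:,:,::-1])
print(s["clock"],s["position"],s["ee_rot"],s["contact_force"])
Tw=np.eye(4); e=s["ee_rot"]; Tw[:3,:3]=R.from_quat([e[1],e[2],e[3],e[0]]).as_matrix(); Tw[:3,3]=s["position"]
c=viewer.calibration("wrist"); np.savez("w1.npz",K=c["camera_matrix"],T=Tw@c["T_tool_cam"])
```

```text
3.5 [0.5986 0.1978 0.43  ] [-0.     -0.0138  0.9999 -0.0001] [ 0.7852 -1.6833 -0.5518]
```

View pics/w1.png

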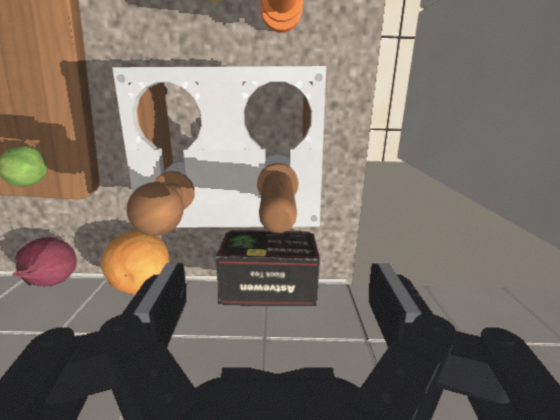

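The wrist view shows the tall handle's top at (278,213), midway between the fingers. The wide hole of its slot is at (278,117), and the tea box lies behind, clear of the fingers.

Run:
```python
from h import *
d=np.load("w1.npz"); K,T=d["K"],d["T"]
for n,p,z in (("top",(278,213),.192),("shoulder",(278,184),.108),("hole",(278.5,116.5),.1),("hole2",(168.5,117.5),.1),("c1",(117,69),.1),("c2",(324,67),.1)): print(n,onplane(K,T,p,z))
```

```text
top [[0.5956 0.1983 0.192 ]]
shoulder [[0.5988 0.1986 0.108 ]]
hole [[0.5376 0.1973 0.1   ]]
hole2 [[0.5413 0.0977 0.1   ]]
c1 [[0.5016 0.0564 0.1   ]]
c2 [[0.495  0.2354 0.1   ]]
```

Run:
```python
from h import *
bot.line_to(np.array([.598,.1982,.318]),feed=.1,stop_force=15)
s=monitor.sense(); print(s["position"],s["contact_force"])
eoat.move_gripper(.0)
s=monitor.sense(); print(s["width"],s["grip_force"],s["contact_force"],s["wrist_torque"])
print(bot.line_to(np.array([.598,.1982,.327]),feed=.03,stop_force=20))
s=monitor.sense(); print(s["position"],s["width"],s["contact_force"])
print(bot.line_to(np.array([.5385,.1972,.327]),feed=.04,stop_force=15)); bot.dwell(.2)
s=monitor.sense(); print(s["clock"],s["position"],s["width"],s["contact_force"],s["wrist_torque"])
f=viewer.grab_frame("scene"); g=viewer.grab_frame("top")
a=cv2.resize(f[165:320,130:280],None,fx=2.5,fy=2.5,interpolation=cv2.INTER_CUBIC)
b=cv2.resize(g[100:255,135:285],None,fx=2.5,fy=2.5,interpolation=cv2.INTER_CUBIC)
cv2.imwrite("pics/s2.png",np.hstack([a,b])[:,:,::-1])
```

```text
[0.5982 0.1985 0.3188] [ 0.1528  0.255  -0.3589]
0.02634879101877958 59.12795037031174 [-0.1513 -0.328   3.7726] [-0.206   0.0959  0.0386]
False
[0.5979 0.1981 0.3268] 0.02629939951249448 [ 0.2336 -0.4384 -3.5623]
False
7.6833 [0.5386 0.1972 0.327 ] 0.02667471155753918 [-0.3647  0.8124 -3.8587] [ 0.0101 -0.0174 -0.0297]
```

View pics/s2.png

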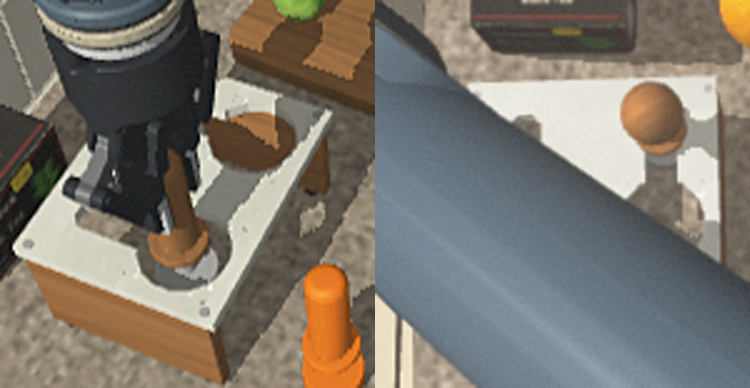

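Run:
```python
from h import *
K,T=cal("scene")
def proj(p):
    c=np.linalg.inv(T)@np.r_[p,1]; return np.array([K[0,2]-K[0,0]*c[0]/c[2], K[1,2]+K[1,1]*c[1]/c[2]])
im=cv2.imread("pics/s2.png")[:, :375].copy()
for z,r in ((.2,.014),(.117,.02),(.109,.02),(.081,.022),(.061,.022)):
    t=np.linspace(0,2*np.pi,40)
    P=np.array([(proj([.5386+r*np.cos(a),.1972+r*np.sin(a),z])-[130,165])*2.5 for a in t])
    cv2.polylines(im,[P.astype(np.int32)],True,(255,0,255),1)
cv2.imwrite("pics/s3.png",cv2.resize(im[100:330,30:330],None,fx=2.5,fy=2.5))
```

```text
(no output)
```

View pics/s3.png

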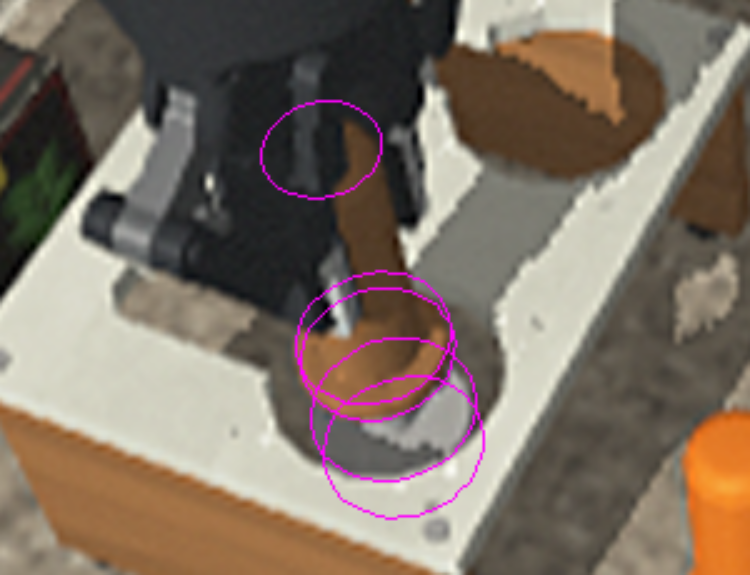

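The projected outlines match: the pounder is upright and centred in the wide end, so I'll lift it.

Run:
```python
from h import *
print(bot.line_to(np.array([.5386,.1972,.41]),feed=.06,stop_force=8))
s=monitor.sense(); print(s["position"],s["contact_force"])
if s["position"][2]>.40:
    bot.line_to(np.array([.5386,.1972,.48]),feed=.12)
    bot.line_to(np.array([.455,-.14,.48]),feed=.15)
    bot.line_to(np.array([.455,-.14,.31]),feed=.1)
    bot.dwell(.3)
    s=monitor.sense(); print(s["clock"],s["position"],s["width"],s["contact_force"],s["wrist_torque"])
    f=viewer.grab_frame("scene"); a=cv2.resize(f[80:260,190:430],None,fx=3,fy=3,interpolation=cv2.INTER_CUBIC)
    cv2.imwrite("pics/s4.png",a[:,:,::-1])
```

```text
False
[0.5385 0.1971 0.4096] [-0.3688  0.2741 -3.3528]
14.6667 [ 0.455  -0.14    0.3101] 0.026578906036466517 [-0.0181 -1.2191 -4.289 ] [ 0.      0.0381 -0.014 ]
```

View pics/s4.png

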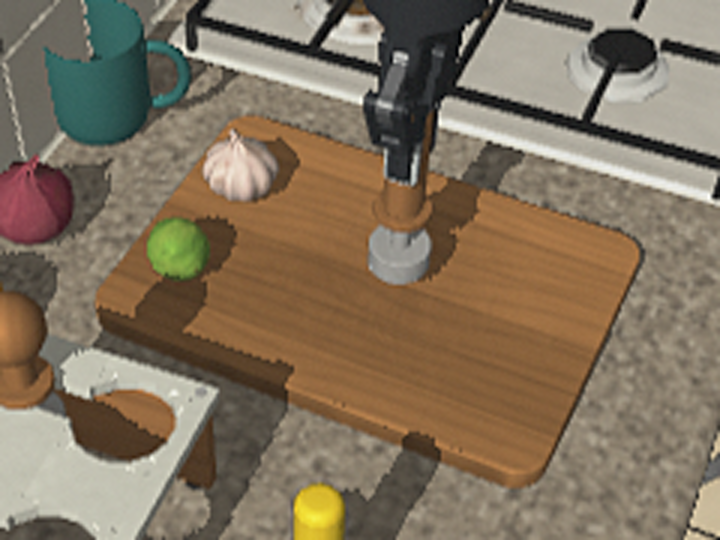

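The pounder hangs upright over the clear middle of the board, with its foot at crop pixel (400,260). Next I'll lower it until it touches.

Run:
```python
from h import *
print(bot.line_to(np.array([.455,-.14,.281]),feed=.02,stop_force=4))
s=monitor.sense(); print(s["position"],s["contact_force"],s["wrist_torque"])
z=s["position"][2]
eoat.move_gripper(.05); bot.dwell(.2); eoat.move_gripper(.085)
s=monitor.sense(); print(s["contact_force"])
bot.line_to(np.array([.455,-.14,.42]),feed=.1)
bot.line_to(np.array([.40,-.45,.42]),feed=.2); bot.dwell(.3)
print(monitor.sense()["clock"])
f=viewer.grab_frame("scene");g=viewer.grab_frame("top")
cv2.imwrite("pics/s5.png",np.vstack([cv2.resize(f[80:280,120:430],(620,400))[:,:,::-1][:300],cv2.resize(g[120:270,165:475],(620,300))[:,:,::-1]]))
```

```text
True
[ 0.4551 -0.14    0.2873] [-0.0532 -0.3406  5.1263] [-0.0184  0.0697 -0.0013]
[-0.0324 -0.3099 -1.2693]
20.275
```

View pics/s5.png

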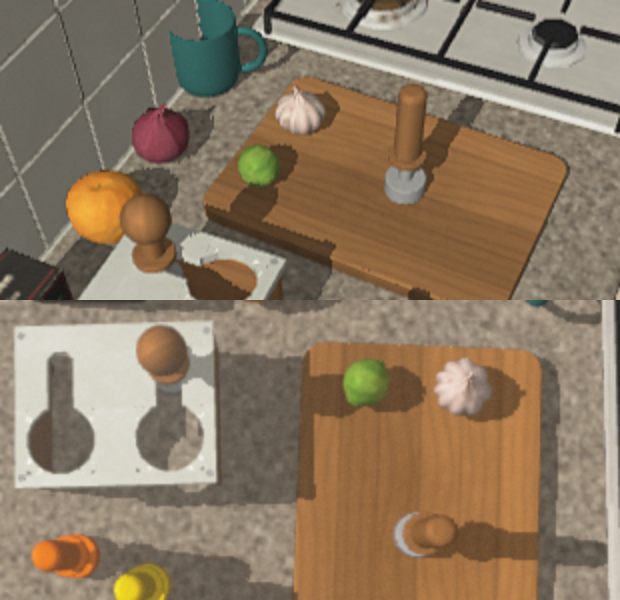

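The pounder stands upright on the board, with its foot at (405,185) in the upper crop and (425,535) in the lower. The ball pounder is still hanging and the arm is clear.

```bash
python3 -c "
from station import workorder
print(workorder.hand_in())"
```

```text
the job is handed in; nothing more can be done
None
```

The straight-handled pounder was slid to the wide end, lifted free and set upright on the clear middle of the board; the ball pounder still hangs in its slot, and I handed the job in at about 20 s.

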